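Fetch the lens from under the bench shelf with the reacher

ROBOT

A 6-joint arm with a two-finger parallel gripper is mounted at the origin on the work surface. World frame = base frame: x ahead of the robot, y to its left, z up, the work surface at z = 0. Lengths are in mm, angles in rad, forces in N, time in s.
With the tool pointing down it reaches from about 425 to 950 mm from the base axis. Payload 14.7 kg.
Tool frame: the origin (TCP) lies midway between the tips of the shut fingers; the grasp point (between the pads) lies 19 mm behind it; z points along the fingers, y is the direction in which the jaws open and shut (so a half turn about z gives the same grasp; the last joint's range is limited). The gripper opens to 85 mm and grips with 20 to 120 N. Pads are 22 mm wide; open, the fingers measure 114 mm over their backs; the gripper's body (76 mm by 85 mm) begins 54 mm behind the grasp point. The pads swing forward as they close: fully open they stand 13 mm farther back than shut.
Start: joints at [1.144, 0.48, 1.596, -0, 1.065, -0.047], TCP at [240.953, 603.683, 231.297] pointing down, gripper open.
Joint ranges: [-2.75, 2.75], [-0.82, 2.05], [0.23, 2.67], [-1.56, 4.7], [0.09, 2.69], [-2.92, 2.92]. Speed limits (rad/s): [1.89, 1.89, 2.39, 3.01, 3.01, 3.01].

INTERFACE

Orientations are given as a rotation vector (axis times angle).
In Python, from cell import sensors, vision, job gives the robot as it stands.
- The arm moves only by the tool jog_arm, never from a script. Its argument "motion" is a list of rows, each a list of 3 entries, a list of its own where there are three numbers: the shift along the tool's x, y, z in mm, then the turn, a rotation vector about the tool's x, y, z in degrees, then the opening, from 0 (shut) to 1 (fully open). A call has 1 to 5 rows; each row shifts and turns the commanded pose from where the row before left it, along the tool's axes as they then stand; what a row does not reach is not made up. A row lasts 1/10 s, in which the tool goes at most 50 mm and 8.59 degrees, less where a joint would pass 70% of its speed; a pose out of reach is approached as far as the arm can. A call is refused whole if a number of a shift passes 50 or a number of a turn 8.59, either way. A call with a gripper value outside its range is refused whole. The fingers move at their own pace and stop on an object; "grip_force" is the grip in N (left out, the last holds). Time passes only in rows, so rows that do not move let the fingers close. It gives the time, the measured TCP pose, the force and the opening at its end, in the units of the state.
- sensors.observe(): the state, without advancing time (a new reading comes with each control period).
- vision.grab_frame(name): name is "side" or "top" or "wrist"; returns the picture (384x512x3 uint8, red, green, blue); there is no depth.
- vision.camera_info(name): a dict with "intrinsics" (3x3 intrinsics, pixels), "eye" and "attitude" of the camera in the world; the wrist camera has in their place "T_tool_cam" (4x4, takes a point from camera to tool coordinates, whose origin is the TCP and whose axes are the flange's). Camera axes: x right, y up, looking along -z (the intrinsics and any distortion apply to the point x, -y, -z); pixel columns grow to the right and rows downward; lengths in mm; the calibration is good to about 2 mm. A picture is of the moment at which its call begins: read the wrist's pose just before it. camera_info takes no time and is no camera call.
- job.job_done(): hands the job in, once; it reports no verdict.
The state is a dict: "clock": time; "joint_pos": joint angles; "dq": joint speeds; "tau": joint torques, N m; "tcp_pos": TCP position; "ee_rot": TCP orientation; "wrist_force": force on the tool from outside, world axes, zero at the start; "wrist_torque": the same for the moment, N m; "gripper_width": opening from 0.0 (shut) to 1.0 (fully open).
Only numpy, scipy, OpenCV 4.12 (cv2) and the standard library are available. Lean on these libraries where they do the work, as an engineer would, in place of code of your own. Each camera call takes 0.05 s, during which the arm holds its last target.

TASK

Take the reacher lying on the bench by its grip and trigger, put its open jaws under the low wire shelf around the post of the round lens (not the cube or the long slit plate beside it), and squeeze the trigger so that the jaws close on the post. Keep squeezing and draw the lens out along the bench, upright, until its post stands about 6 cm in front of the shelf's front edge, then let go so that the jaws open and the reacher is left lying on the bench. Do not touch the lens with the gripper itself, and leave the cube and the slit plate where they are.

Things in the scene. Friction and masses are not known exactly. Their poses are not given: they have to be found in the camera images.
- reacher_grip (a point): Middle of the grip of the reacher (litter-picker type, 0.31 kg, lying on its feet; it may be slid), 30 mm over the bench. x points along the barrel to the jaws, y left, z up. Grip 110 mm long, 10 to 50 mm over the bench, 56 mm across y: black handle's face at y +28, grey trigger plate's face (85 long, 36 high) at y -28. Grip from above, a finger on each face.
- trigger (a joint): Squeeze of the trigger plate towards the handle, m: 0 at rest (jaws open), stop at 0.015. Sprung: starts at 10 N, 12.5 N at 0.010; so a grip under 10 N, or stopped at 53 to 56 mm, holds the tool with open jaws. Closed on a 30 mm post it reads about 0.0087 (grip 47 mm wide); 20 to 30 N is a good squeeze. Squeezing shifts the tool about 5 mm to its right (-y).
- reacher_jaws (a point): Point midway between the jaws, where they should take a post: 230 mm ahead (+x) of reacher_grip, 18 mm over the bench, same axes. The jaws are strips 22 mm high (7 to 29 mm over the bench) from 50 mm behind this point to 23 mm beyond; open they stand 57 mm apart here and 80 mm wide overall at the tips. The head, 62 mm wide, ends 44 mm behind this point.
- lens_post (a point): The lens to fetch: a round lens facing up in a flat round ring 44 mm across and 10 mm thick (42 to 52 mm over the bench), on a round steel post 30 mm in diameter up to 32 mm high; 58 mm high in all, about 0.12 kg, standing under the shelf. This point is on the post's axis, 16 mm over the bench; z is up.
- splitter_post (a point): Bystander under the shelf, the cube: the same 30 mm post carrying a 34 mm square plate and a 28 mm glass cube, 73 mm high in all. Point on the post's axis, 16 mm over the bench.
- slit_post (a point): Bystander under the shelf, the slit plate: the same 30 mm post carrying a flat, long, narrow plate (56 by 17 mm) with a slot, 52 mm high in all. Point on the post's axis, 16 mm over the bench.
- shelf_front (a point): Low fixed wire shelf: point on the bench under the middle of its front edge; x into the gap (roughly to the robot's left), y along the edge. 270 mm deep, 420 long, underside 90 and top 102 mm over the bench, legs (20 mm) at its corners only, instruments (to 195 mm) on its rear half. The optics stand 60 to 80 mm behind the front edge, about 105 apart. The bench before it is clear.

How it is judged:
By the outcome, as a careful person would: the job done as asked, in the order asked, and still so for the second after the job is handed in, with the robot touching nothing.
It also fails if it takes over 43 s, if anything falls off the work surface, if the arm or the gripper's body presses on something with over 40 N, if the wrist force passes 120 N, or if a joint passes its speed limit or range.

## Working session

There is one attempt and no reset: what is moved stays moved. The work goes in short steps, Python scripts to look and compute and a tool call to move; the robot and the scene stay as the last step left them, time stands still between calls to the robot, and variables do not carry over. Pictures are saved under pics/ and viewed, and the job is handed in when it is done.

Besides the shell and the picture viewer there is one more tool, called after ">>>" by a JSON object that holds its "api" and its "payload", one argument or row to a line. jog_arm: Moves the arm, as the interface text tells. Its arguments: {"type":"object","properties":{"motion":{"type":"array","items":{"type":"array"}},"grip_force":{"type":"number"}},"required":["motion"]}

```bash
ls; mkdir -p pics
python3 - <<'E'
from cell import sensors, vision, job
import cv2
s=sensors.observe()
for k in s: print(k,s[k])
for n in ("side","top","wrist"):
    print(n,vision.camera_info(n))
    im=vision.grab_frame(n); cv2.imwrite(f"pics/{n}0.png",im[:,:,::-1])
E
```

```text
pics
clock 0.0
joint_pos [ 1.14439610e+00  4.80841601e-01  1.59686160e+00  1.14985092e-05
  1.06510769e+00 -4.65629230e-02]
dq [-0.00108278  0.00051206  0.0001694   0.00160011  0.00042708 -0.00112313]
tau [-3.89292691e-03 -9.50608492e+01 -4.30195820e+01 -8.88794148e-04
  1.19988437e-02 -1.31638894e-04]
tcp_pos [240.78504958 603.31577014 230.67063276]
ee_rot [-5.93019530e-01 -3.08481347e+00  1.85647460e-03]
wrist_force [ 0.05875085  0.48617104 -0.50168677]
wrist_torque [ 0.03253024 -0.01958188 -0.01304456]
gripper_width 1.0029350725328434
side {'intrinsics': array([[394.55986371,   0.        , 257.52290096],
       [  0.        , 394.55986371, 188.86282447],
       [  0.        ,   0.        ,   1.        ]]), 'eye': array([ 399.89860313, -561.39745123,  743.76612818]), 'attitude': array([ 0.69801792, -0.0987575 , -0.30867426])}
top {'intrinsics': array([[377.32517451,   0.        , 254.77146486],
       [  0.        , 377.32517451, 192.49926119],
       [  0.        ,   0.        ,   1.        ]]), 'eye': array([400.94450817, -11.15883535, 806.41360844]), 'attitude': array([ 0.13438064, -0.16543729, -1.59187201])}
wrist {'intrinsics': array([[316.4266409 ,   0.        , 253.74778737],
       [  0.        , 316.4266409 , 189.05136045],
       [  0.        ,   0.        ,   1.        ]]), 'T_tool_cam': array([[ 8.35452755e-05,  9.55812494e-01,  2.93976986e-01,
         7.43097611e+01],
       [ 9.99999932e-01, -1.85769526e-04,  3.19805865e-04,
         9.13781586e-01],
       [ 3.60286407e-04,  2.93976940e-01, -9.55812445e-01,
        -1.42475843e+02],
       [ 0.00000000e+00,  0.00000000e+00,  0.00000000e+00,
         1.00000000e+00]])}
```

View pics/side0.png

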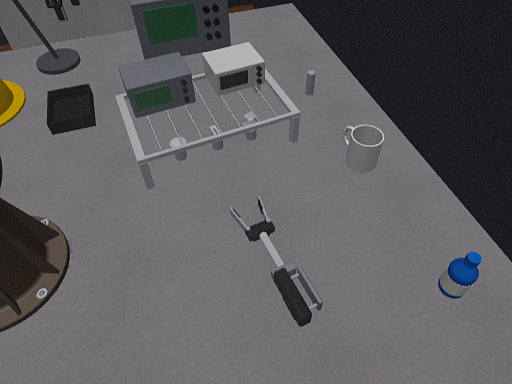

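View pics/top0.png

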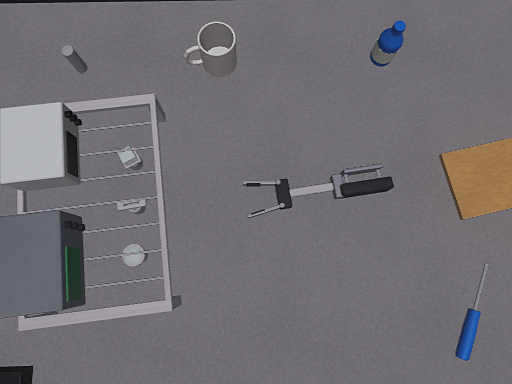

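View pics/wrist0.png

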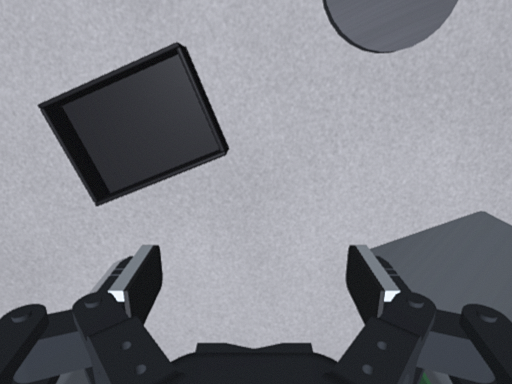

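The top view shows the reacher with its jaws towards +y at about (265,198) and its grip at (362,182). The lens (round) is at (133,255), the slit plate at (133,205) and the cube at (130,157). The side view shows the same layout. Next I'll zoom in and measure.

```bash
cat > h.py <<'E'
import numpy as np, cv2
from scipy.spatial.transform import Rotation as R
from cell import sensors, vision, job
def cam(n,s=None):
    c=vision.camera_info(n);K=c["intrinsics"]
    if n!="wrist": return K,np.array(c["eye"]),R.from_rotvec(c["attitude"]).as_matrix()
    T=c["T_tool_cam"]; Rt=R.from_rotvec(s["ee_rot"]).as_matrix()
    return K,Rt@T[:3,3]+np.array(s["tcp_pos"]),Rt@T[:3,:3]
def ray(c,u,v):
    K,e,A=c; d=np.array([(u-K[0,2])/K[0,0],-(v-K[1,2])/K[1,1],-1.]); return e,A@d
def onz(c,u,v,z):
    e,d=ray(c,u,v); return e+d*(z-e[2])/d[2]
def proj(c,p):
    K,e,A=c; q=A.T@(np.asarray(p,float)-e); return K[0,0]*q[0]/-q[2]+K[0,2],K[1,2]+K[1,1]*q[1]/q[2]
E
python3 - <<'E'
import cv2
a=cv2.imread("pics/top0.png")
c=cv2.resize(a[150:230,230:410],None,fx=4.4,fy=4.4,interpolation=cv2.INTER_CUBIC);cv2.imwrite("pics/top_r.png",c)
c=cv2.resize(a[90:330,60:190],None,fx=2.5,fy=2.5,interpolation=cv2.INTER_CUBIC);cv2.imwrite("pics/top_s.png",c)
a=cv2.imread("pics/side0.png")
c=cv2.resize(a[190:330,215:335],None,fx=4,fy=4,interpolation=cv2.INTER_CUBIC);cv2.imwrite("pics/side_r.png",c)
c=cv2.resize(a[70:195,110:305],None,fx=4,fy=4,interpolation=cv2.INTER_CUBIC);cv2.imwrite("pics/side_s.png",c)
E
```

```text
(no output)
```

View pics/top_r.png

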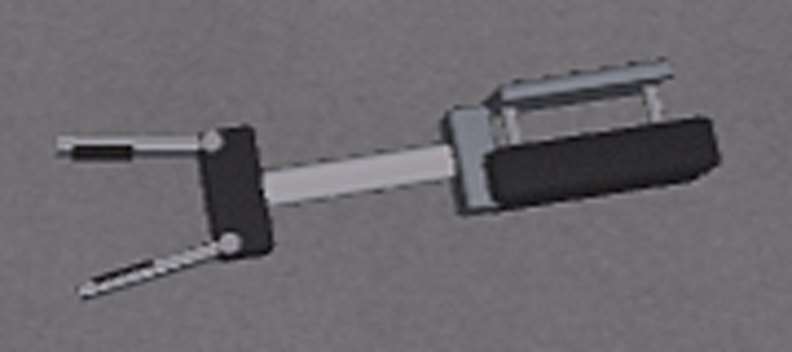

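View pics/top_s.png

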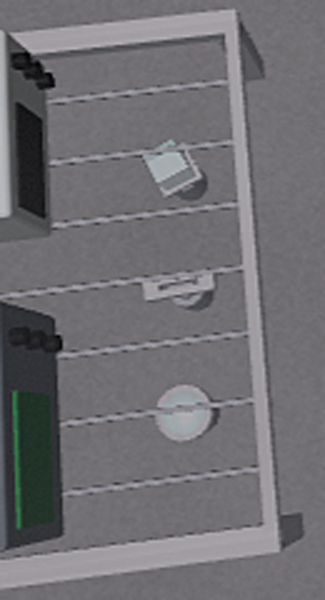

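View pics/side_r.png

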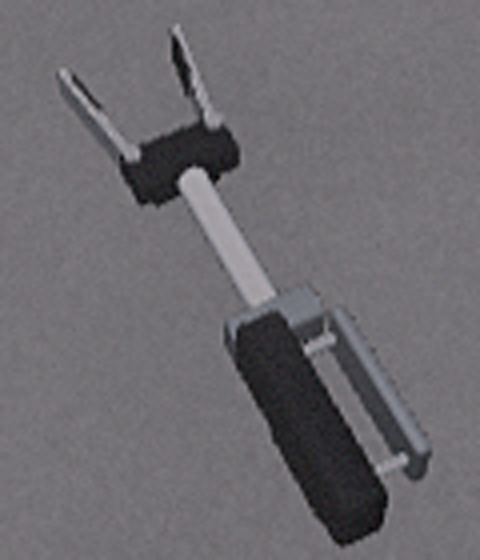

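View pics/side_s.png

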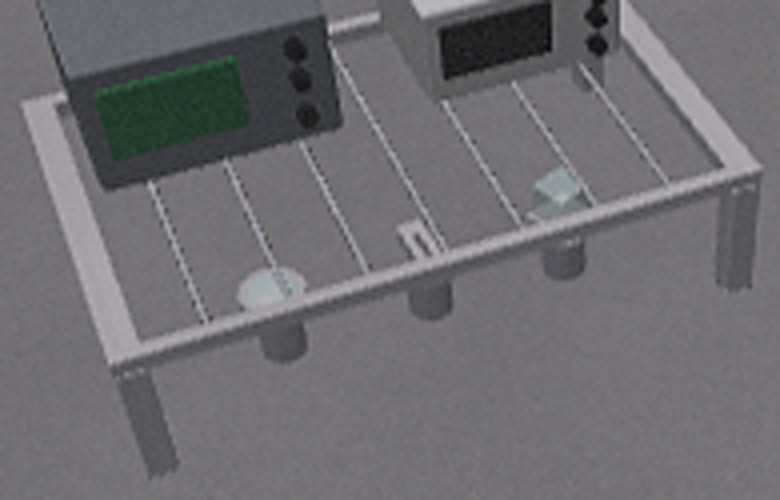

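Run:
```python
from h import *
np.set_printoptions(precision=1,suppress=True)
t=cam("top");s=cam("side")
T=lambda x,y:(x/4.4+230,y/4.4+150)
TS=lambda x,y:(x/2.5+60,y/2.5+90)
S=lambda x,y:(x/4+215,y/4+190)
SS=lambda x,y:(x/4+110,y/4+70)
def tri(p,q):
    e1,d1=ray(t,*p);e2,d2=ray(s,*q)
    d1/=np.linalg.norm(d1);d2/=np.linalg.norm(d2)
    k=np.linalg.lstsq(np.c_[d1,-d2],e2-e1,rcond=None)[0]
    a=e1+k[0]*d1;b=e2+k[1]*d2
    return (a+b)/2,np.linalg.norm(a-b)
P={'lens':(TS(184,412),SS(272,290)),
'shelfcorner near':(TS(278,550),SS(116,370)),
'shelfcorner far':(TS(237,12),SS(760,170)),
'tip -y(right,+x)':(T(60,145),S(177,28)),
'tip left':(T(85,292),S(64,73)),
'hinge R':(T(212,140),S(213,122)),'hinge L':(T(231,243),S(130,155)),
'barrel front':(T(265,187),S(192,180)),'barrel rear':(T(450,162),S(258,296)),
'trig front':(T(497,97),S(337,314)),'trig rear':(T(670,68),S(425,452)),
'handle rear':(T(718,150),S(360,510))}
for k,(a,b) in P.items():
    p,g=tri(a,b); print(k,p,g)
print('lens z52 top',onz(t,*P['lens'][0],52),'side',onz(s,*P['lens'][1],52))
for k in list(P)[1:3]: print(k,onz(t,*P[k][0],102),onz(s,*P[k][1],102))
for k in list(P)[3:7]: print(k,onz(t,*P[k][0],29),onz(s,*P[k][1],29))
for nm,q in (('hF left top',T(492,208)),('hR left top',T(715,180)),('trigF out',T(500,88)),('trigR out',T(668,62)),('hRearRight',T(708,118))):
    print(nm,onz(t,*q,50),onz(t,*q,48))
print('posts side z0 front',[onz(s,*SS(*q),0) for q in ((283,360),(431,318),(565,277))])
```

```text
lens [428.6 214.2  48.8] 2.082668741651228
shelfcorner near [327.3 130.6  90.5] 4.470192252785322
shelfcorner far [743.1 167.7  97.8] 3.025629350047836
tip -y(right,+x) [574.6  -5.8  24.4] 4.029978909579482
tip left [502.9 -16.   24. ] 3.824750843726372
hinge R [572.9 -78.8  28.2] 1.1081908538229481
hinge L [522.5 -85.8  29.2] 1.1033217368847201
barrel front [ 551.6 -104.6   17.3] 1.5736933476769033
barrel rear [ 558.1 -191.7   33.2] 0.5637423060097181
trig front [ 589.9 -215.8   36.6] 3.1164583683040634
trig rear [ 600.5 -298.4   42.2] 2.4362767327993895
handle rear [ 559.5 -316.    46.3] 3.491057964217583
lens z52 top [427.4 213.2  52. ] side [429.5 210.6  52. ]
shelfcorner near [326.3 128.3 102. ] [330.8 118.2 102. ]
shelfcorner far [739.4 166.5 102. ] [742.6 163.5 102. ]
tip -y(right,+x) [571.5  -5.7  29. ] [575.5  -9.1  29. ]
tip left [500.4 -15.9  29. ] [504.1 -19.7  29. ]
hinge R [572.2 -78.7  29. ] [573.3 -79.3  29. ]
hinge L [522.  -85.8  29. ] [523.1 -85.6  29. ]
hF left top [ 532.1 -205.9   50. ] [ 532.4 -206.4   48. ]
hR left top [ 542.7 -311.5   50. ] [ 543.1 -312.3   48. ]
trigF out [ 589.4 -213.8   50. ] [ 589.9 -214.3   48. ]
trigR out [ 600.1 -294.6   50. ] [ 600.7 -295.4   48. ]
hRearRight [ 572.5 -311.1   50. ] [ 573.  -311.9   48. ]
posts side z0 front [array([425.9, 199.5,   0. ]), array([528.5, 206.2,   0. ]), array([626.3, 215.4,   0. ])]
```

Measured positions:
- **Reacher:** grip at about (567,-263), heading about 97°.
- **Lens:** post at about (428,213).
- **Shelf:** front edge from (328,125) to (740,166), inward heading about 95°.

The sizes agree with the task: grip width 57 mm against 56, and lens depth about 74 mm. I'll turn, lift and then travel.

>>> {"api": "jog_arm", "payload": {
  "motion": [
    [[0, 0, -10], [0, 0, 8.5], 1],
    [[0, 0, -15], [0, 0, 8.5], 1],
    [[0, 0, -15], [0, 0, 8.5], 1],
    [[0, 0, -10], [0, 0, 8.5], 1],
    [[0, 0, 0], [0, 0, 8.5], 1]
  ]
}}

```text
clock: 0.65
tcp_pos: [241.2, 604.2, 282.7]
ee_rot: [-1.679, -2.655, -0.003]
wrist_force: [0.2, -0.0, -0.7]
gripper_width: 1.001
```

>>> {"api": "jog_arm", "payload": {
  "motion": [
    [[0, 0, 0], [0, 0, 8.5], 1],
    [[0, 0, 0], [0, 0, 8.5], 1],
    [[0, 0, 0], [0, 0, 1.8], 1],
    [[-40, 10, 0], [0, 0, 0], 1],
    [[-45, 10, 0], [0, 0, 0], 1]
  ]
}}

```text
clock: 1.15
tcp_pos: [270.9, 521.4, 280.6]
ee_rot: [2.081, 2.354, -0.001]
wrist_force: [1.3, -0.5, -0.6]
gripper_width: 0.997
```

>>> {"api": "jog_arm", "payload": {
  "motion": [
    [[-48, 12, 0], [0, 0, 0], 1],
    [[-48, 12, 0], [0, 0, 0], 1],
    [[-48, 12, 0], [0, 0, 0], 1],
    [[-48, 12, 0], [0, 0, 0], 1],
    [[-48, 12, 0], [0, 0, 0], 1]
  ]
}}

```text
clock: 1.65
tcp_pos: [359.8, 288.9, 281.3]
ee_rot: [2.082, 2.352, 0.0]
wrist_force: [0.3, -0.3, -0.8]
gripper_width: 1.001
```

>>> {"api": "jog_arm", "payload": {
  "motion": [
    [[-48, 12, 0], [0, 0, 0], 1],
    [[-48, 12, 0], [0, 0, 0], 1],
    [[-48, 12, 0], [0, 0, 0], 1],
    [[-48, 12, 0], [0, 0, 0], 1],
    [[-48, 12, 0], [0, 0, 0], 1]
  ]
}}

```text
clock: 2.15
tcp_pos: [448.4, 57.7, 281.4]
ee_rot: [2.083, 2.352, 0.0]
wrist_force: [1.3, 0.4, -0.3]
gripper_width: 0.999
```

>>> {"api": "jog_arm", "payload": {
  "motion": [
    [[-48, 12, 10], [0, 0, 0], 1],
    [[-48, 12, 10], [0, 0, 0], 1],
    [[-48, 12, 15], [0, 0, 0], 1],
    [[-48, 12, 15], [0, 0, 0], 1],
    [[-48, 12, 10], [0, 0, 0], 1]
  ]
}}

```text
clock: 2.65
tcp_pos: [534.9, -168.8, 221.5]
ee_rot: [-2.083, -2.351, 0.0]
wrist_force: [1.0, 0.3, 0.1]
gripper_width: 1.003
```

>>> {"api": "jog_arm", "payload": {
  "motion": [
    [[-40, 8, 0], [0, 0, 0], 1],
    [[-40, 8, 0], [0, 0, 0], 1],
    [[0, 0, 0], [0, 0, 0], 1]
  ]
}}

```text
clock: 2.95
tcp_pos: [561.8, -248.9, 222.0]
ee_rot: [2.085, 2.348, -0.001]
wrist_force: [-0.5, 1.0, 0.4]
gripper_width: 0.996
```

Run:
```python
from h import *
s=sensors.observe(); im=vision.grab_frame("wrist"); cv2.imwrite("pics/w1.png",im[:,:,::-1]); print(s["tcp_pos"],s["ee_rot"],s["clock"])
np.save("w1.npy",np.r_[s["tcp_pos"],s["ee_rot"]])
```

```text
[ 561.79573878 -248.91755825  222.01042333] [ 2.08535922e+00  2.34767240e+00 -6.51491697e-04] 2.95
```

View pics/w1.png

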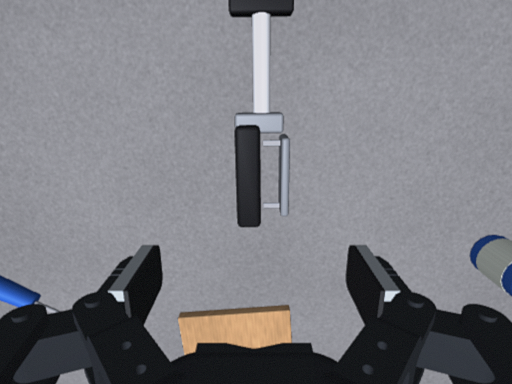

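The wrist view shows the handle at columns 236–260, the trigger plate out to 290 and rows 126–226. The barrel is almost vertical at column 261.

Run:
```python
from h import *
np.set_printoptions(precision=1,suppress=True)
w=np.load("w1.npy");c=cam("wrist",dict(tcp_pos=w[:3],ee_rot=w[3:]))
im=cv2.imread("pics/w1.png"); 
x=R.from_rotvec(w[3:]).as_matrix()
print('tool x',x[:,0],np.degrees(np.arctan2(x[1,0],x[0,0])))
q={'hFL':(236,127,50),'hRL':(237.5,225,50),'tFR':(289.5,138,48),'tRR':(288.5,213,48),'bf':(261.5,14,30),'br':(261.5,113,30),'headL':(229,13,29),'headR':(293.5,13,29),'hF':(248,126,50),'hR':(249,226,50)}
P={}
for k,(u,v,z) in q.items():
    P[k]=onz(c,u,v,z); print(k,P[k], 'tool', x.T@(P[k]-w[:3]))
for a,b in (('hRL','hFL'),('tRR','tFR'),('br','bf')):
    d=P[b]-P[a]; print(a,b,np.degrees(np.arctan2(d[1],d[0])),np.hypot(*d[:2]))
d=P['headR']-P['headL'];print('head',np.degrees(np.arctan2(d[1],d[0]))+90,np.hypot(*d[:2]))
```

```text
tool x [-0.1  1.  -0. ] 96.77273502067955
hFL [ 540.6 -209.1   50. ] tool [ 42.3 -16.4 171.9]
hRL [ 552.8 -312.6   50. ] tool [-62.  -16.5 172.1]
tFR [ 594.6 -213.8   48. ] tool [ 31.3  36.6 174. ]
tRR [ 605.7 -293.2   48. ] tool [-48.9  38.2 174.1]
bf [ 553.  -103.7   30. ] tool [145.5   8.3 191.8]
br [ 564.4 -194.1   30. ] tool [ 54.4   8.9 191.9]
headL [ 522.4 -106.3   29. ] tool [146.6 -22.5 192.8]
headR [583.  -99.1  29. ] tool [146.6  38.6 192.8]
hF [ 552.2 -206.7   50. ] tool [ 43.3  -4.6 171.9]
hR [ 565.3 -312.3   50. ] tool [-63.1  -4.1 172.1]
hRL hFL 96.71521725261785 104.26732511264893
tRR tFR 97.92658190054924 80.16791014290233
br bf 97.192805133313 91.10249003511467
head 96.77755816032936 61.04749900556968
```

>>> {"api": "jog_arm", "payload": {
  "motion": [
    [[-10, 9, 30], [0, 0, 0], 1],
    [[0, 0, 40], [0, 0, 0], 1],
    [[0, 0, 30], [0, 0, 0], 1],
    [[0, 0, 0], [0, 0, 0], 1],
    [[0, 0, 0], [0, 0, 0], 1]
  ]
}}

```text
clock: 3.5
tcp_pos: [570.6, -252.5, 123.0]
ee_rot: [-2.082, -2.352, 0.0]
wrist_force: [0.2, 0.2, 0.6]
gripper_width: 1.001
```

Run:
```python
from h import *
s=sensors.observe(); im=vision.grab_frame("wrist"); cv2.imwrite("pics/w2.png",im[:,:,::-1]); print(s["tcp_pos"],s["ee_rot"],s["clock"])
np.save("w2.npy",np.r_[s["tcp_pos"],s["ee_rot"]])
```

```text
[ 570.64707854 -252.51280114  123.0276413 ] [-2.08162374e+00 -2.35175996e+00  3.09966238e-04] 3.5
```

View pics/w2.png

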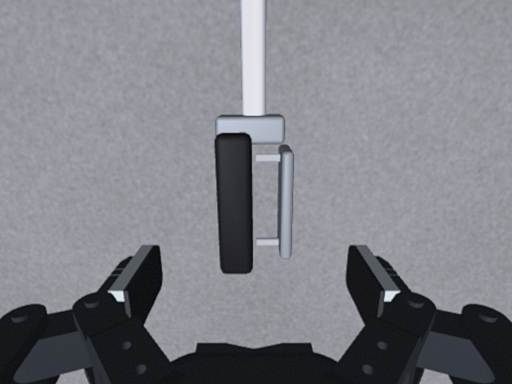

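Run:
```python
from h import *
np.set_printoptions(precision=1,suppress=True)
w=np.load("w2.npy");c=cam("wrist",dict(tcp_pos=w[:3],ee_rot=w[3:]));x=R.from_rotvec(w[3:]).as_matrix()
print(np.degrees(np.arctan2(x[1,0],x[0,0])))
for k,(u,v,z) in {'hFL':(215,140,50),'hRL':(221,270,50),'tF':(293,147,48),'tR':(291.5,257,48),'hF':(234,133,50),'hR':(236,273,50),'b1':(254,5,30),'b2':(254.5,114,30)}.items():
    p=onz(c,u,v,z); print(k,p,x.T@(p-w[:3]))
```

```text
96.97369238619721
hFL [ 540.1 -211.8   50. ] [ 44.  -25.3  73.1]
hRL [ 553.3 -311.4   50. ] [-56.4 -24.3  73. ]
tF [ 593.8 -210.4   48. ] [38.9 28.2 75. ]
tR [ 606.1 -294.7   48. ] [-46.2  30.1  75. ]
hF [ 552.5 -205.6   50. ] [ 48.8 -12.3  73.1]
hR [ 565.1 -312.6   50. ] [-59.  -12.7  73. ]
b1 [ 556.  -123.1   30. ] [130.2   1.2  93.1]
b2 [ 564.9 -192.8   30. ] [60.   1.6 93.1]
```

>>> {"api": "jog_arm", "payload": {
  "motion": [
    [[-5, 2, 25], [0, 0, 0], 1],
    [[0, 0, 40], [0, 0, 0], 1],
    [[0, 0, 35], [0, 0, 0], 1],
    [[0, 0, 11], [0, 0, 0], 1],
    [[0, 0, 0], [0, 0, 0], 1]
  ],
  "grip_force": 20
}}

```text
clock: 4.05
tcp_pos: [573.4, -257.8, 11.8]
ee_rot: [-2.082, -2.351, 0.0]
wrist_force: [0.0, 0.1, 0.7]
gripper_width: 1.003
```

>>> {"api": "jog_arm", "payload": {
  "motion": [
    [[0, 0, 0], [0, 0, 0], 0.65],
    [[0, 0, 0], [0, 0, 0], 0.65],
    [[0, 0, 0], [0, 0, 0], 0.65],
    [[0, 0, 0], [0, 0, 0], 0.65]
  ],
  "grip_force": 20
}}

```text
clock: 4.45
tcp_pos: [574.3, -258.5, 13.7]
ee_rot: [2.081, 2.35, 0.001]
wrist_force: [-3.0, 0.7, 12.4]
gripper_width: 0.657
```

Run:
```python
from h import *
s=sensors.observe(); print(s["tcp_pos"],s["ee_rot"],s["clock"],s["gripper_width"],s["wrist_force"],s["wrist_torque"])
im=vision.grab_frame("wrist"); cv2.imwrite("pics/w3.png",im[:,:,::-1]); 
im=vision.grab_frame("top"); cv2.imwrite("pics/t3.png",im[:,:,::-1]); 
np.save("w3.npy",np.r_[s["tcp_pos"],s["ee_rot"]])
```

```text
[ 574.3099022  -258.53257176   13.73017125] [2.08093397e+00 2.35018608e+00 7.59066435e-04] 4.45 0.6568665630975877 [-3.00757712  0.66931054 12.43362478] [0.07049707 0.61276498 0.18308492]
```

View pics/w3.png

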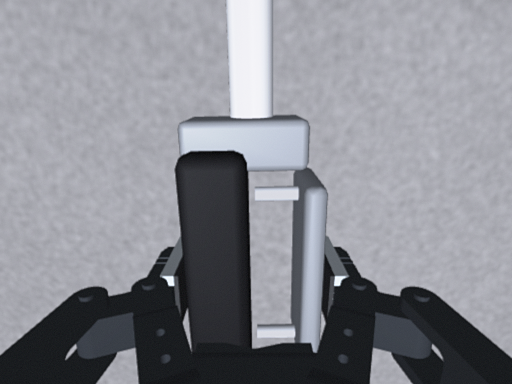

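View pics/t3.png

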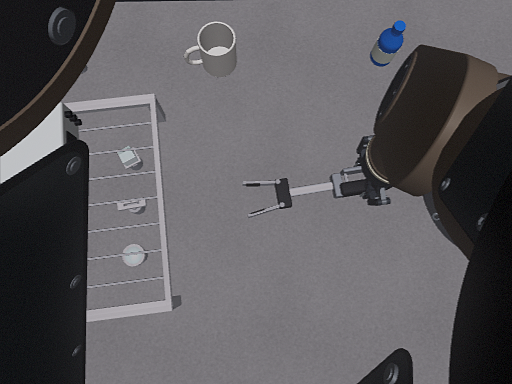

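>>> {"api": "jog_arm", "payload": {
  "motion": [
    [[0, 0, -3], [0, 0, 0], 0.64],
    [[0, 0, 0], [0, 0, 0], 0.64]
  ]
}}

```text
clock: 4.75
tcp_pos: [574.0, -258.3, 15.8]
ee_rot: [2.082, 2.351, 0.001]
wrist_force: [-0.3, -1.3, -1.6]
gripper_width: 0.639
```

Run:
```python
from h import *
s=sensors.observe(); print(s["tcp_pos"],s["ee_rot"],s["clock"],s["gripper_width"],s["wrist_force"],s["wrist_torque"])
a=cv2.imread("pics/t3.png")
c=cv2.resize(a[160:230,235:395],None,fx=5,fy=5,interpolation=cv2.INTER_CUBIC);cv2.imwrite("pics/t3c.png",c)
```

```text
[ 573.99566232 -258.28699795   15.84028856] [2.08182741e+00 2.35051051e+00 7.03552869e-04] 4.75 0.6393519341747541 [-0.34747293 -1.27562897 -1.57240563] [-0.12985371 -0.05177387 -0.04375366]
```

View pics/t3c.png

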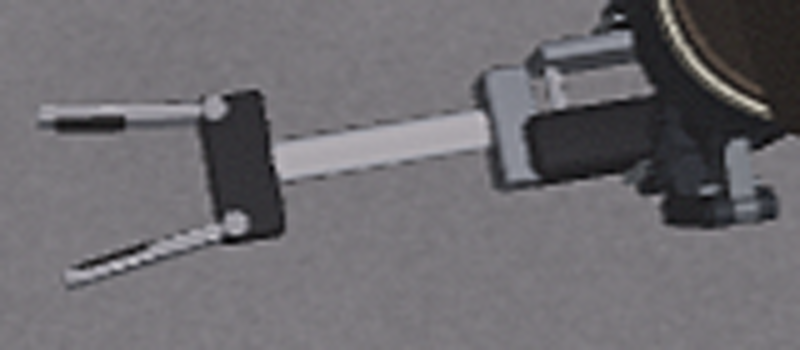

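>>> {"api": "jog_arm", "payload": {
  "motion": [
    [[8, -6, 0], [0, 0, 0], 0.64],
    [[11, -10, 0], [0, 0, 0], 0.64],
    [[12, -11, 0], [0, 0, 0], 0.64],
    [[12, -11, 0], [0, 0, 0], 0.64],
    [[12, -11, 0], [0, 0, 0], 0.64]
  ]
}}

```text
clock: 5.25
tcp_pos: [517.1, -208.4, 14.7]
ee_rot: [-2.083, -2.352, -0.0]
wrist_force: [0.1, 0.2, -1.8]
gripper_width: 0.641
```

>>> {"api": "jog_arm", "payload": {
  "motion": [
    [[12, -11, 0], [0, 0, 0], 0.64],
    [[12, -11, 0], [0, 0, 0], 0.64],
    [[12, -11, 0], [0, 0, 0], 0.64],
    [[10, -8, 0], [0, 0, 0.8], 0.64],
    [[7, -6, 0], [0, 0, 0.9], 0.64]
  ]
}}

```text
clock: 5.75
tcp_pos: [464.2, -161.4, 14.7]
ee_rot: [-2.119, -2.319, 0.0]
wrist_force: [0.8, -0.8, -1.1]
gripper_width: 0.645
```

Run:
```python
from h import *
s=sensors.observe(); print(s["tcp_pos"],s["ee_rot"],s["clock"],s["gripper_width"],s["wrist_force"],s["wrist_torque"])
im=vision.grab_frame("top"); cv2.imwrite("pics/t4.png",im[:,:,::-1]); a=im[:,:,::-1]
c=cv2.resize(a[130:310,90:310],None,fx=3.3,fy=3.3,interpolation=cv2.INTER_CUBIC);cv2.imwrite("pics/t4c.png",c)
im=vision.grab_frame("side"); cv2.imwrite("pics/s4.png",im[:,:,::-1]);
```

```text
[ 464.17237071 -161.3851701    14.6731439 ] [-2.11880821e+00 -2.31911239e+00  1.38272918e-04] 5.75 0.6446179740295588 [ 0.84126345 -0.75243806 -1.10397922] [-0.066319   -0.05111488 -0.03268268]
```

View pics/t4c.png

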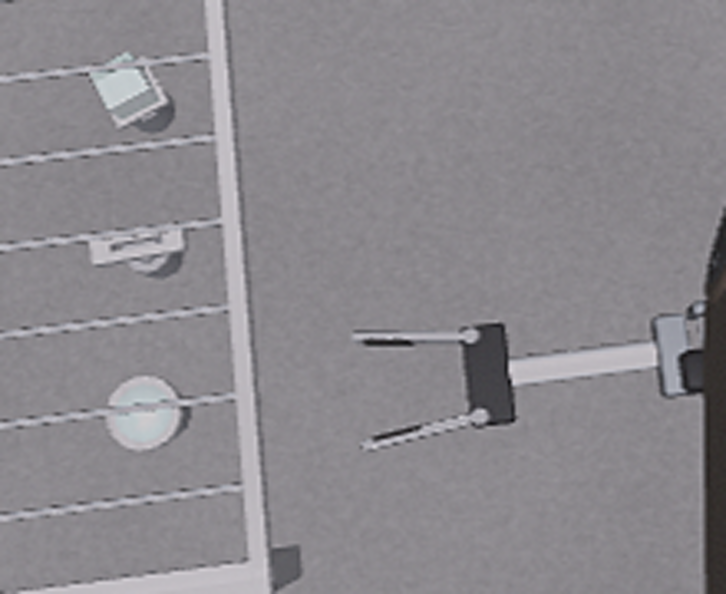

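View pics/s4.png

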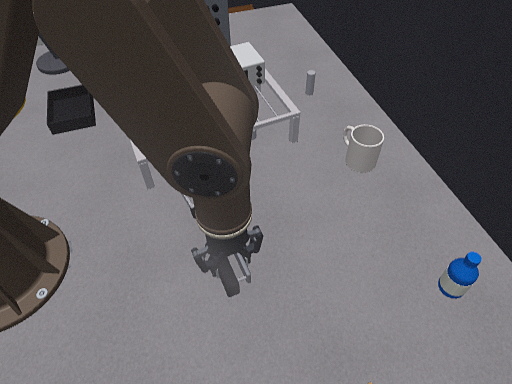

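The top view shows the jaw tips at about (197.6,231.8) and (200,265.5), and the lens disc at (133.6,255). The tool followed without yawing. The side view is blocked by the arm.

Run:
```python
from h import *
np.set_printoptions(precision=1,suppress=True)
t=cam("top"); s=sensors.observe()
f=lambda x,y,z:onz(t,x/3.3+90,y/3.3+130,z)[:2]
tr,tl=f(355,336,29),f(363,447,29);hr,hl=f(470,336,29),f(480,416,29); L=f(144,413,52)
tm=(tr+tl)/2;hm=(hr+hl)/2
print(tr,tl,tm,hm,L)
d=tm-hm;print('heading',np.degrees(np.arctan2(d[1],d[0])),'perp',np.degrees(np.arctan2(*(tr-tl)[::-1]))+90,np.degrees(np.arctan2(*(hr-hl)[::-1]))+90)
b=f(512,371,29)-0; b2=f(655,355,29)
print('barrel',np.degrees(np.arctan2(*(b-b2)[::-1])))
R_=R.from_rotvec(s['ee_rot']).as_matrix();X=R_[:2,0];Y=R_[:2,1]
print('toolx',np.degrees(np.arctan2(X[1],X[0])))
J=tm-23*d/np.linalg.norm(d)
print('jaw',J,'tool shift to lens',X@(L-J),Y@(L-J), 'jaw from TCP',X@(J-s['tcp_pos'][:2]),Y@(J-s['tcp_pos'][:2]))
e=[f(207,0,102),f(270,592,102)];print(e)
ed=(e[0]-e[1]);ed/=np.linalg.norm(ed);n=np.array([-ed[1],ed[0]]);print('edge heading',np.degrees(np.arctan2(n[1],n[0])),'lens depth',n@(L-e[0]))
```

```text
[471.2  91. ] [403.3  86.1] [437.2  88.5] [444.7  16.9] [426.7 213.1]
heading 95.90957287915079 perp 94.14186302281126 96.15699399221842
barrel 94.79640310394048
toolx 95.20785732939709
jaw [439.6  65.7] tool shift to lens 147.99380777329654 0.5387149911198598 jaw from TCP 228.24123200746217 -3.691084211132484
[array([665.7, 169. ]), array([327.3, 127.3])]
edge heading 97.02499464381499 lens depth 73.04435245936183
```

Edge heading is about 95.3°; the 97° above came from one picked point being on the strip's inner edge. The jaws need 148 mm forward and about 3 mm left, to pre-compensate the squeeze shift.

>>> {"api": "jog_arm", "payload": {
  "motion": [
    [[10, -1, 0], [0, 0, 0], 0.64],
    [[15, -1, 0], [0, 0, 0], 0.64],
    [[15, -1, 0], [0, 0, 0], 0.64],
    [[15, 0, 0], [0, 0, 0], 0.64],
    [[15, 0, 0], [0, 0, 0], 0.64]
  ]
}}

```text
clock: 6.35
tcp_pos: [455.5, -91.3, 14.6]
ee_rot: [-2.117, -2.321, 0.0]
wrist_force: [-0.1, -0.9, -1.3]
gripper_width: 0.641
```

>>> {"api": "jog_arm", "payload": {
  "motion": [
    [[15, 0, 0], [0, 0, 0], 0.64],
    [[15, 0, 0], [0, 0, 0], 0.64],
    [[15, 0, 0], [0, 0, 0], 0.64],
    [[12, 0, 0], [0, 0, 0], 0.64],
    [[8, 0, 0], [0, 0, 0], 0.64]
  ]
}}

```text
clock: 6.85
tcp_pos: [449.6, -26.7, 14.6]
ee_rot: [-2.116, -2.322, 0.0]
wrist_force: [-0.7, -1.1, -1.3]
gripper_width: 0.64
```

```bash
cat > look.py <<'E'
from h import *
import sys
n=sys.argv[1]
s=sensors.observe(); print(s["tcp_pos"],s["ee_rot"],s["clock"],s["gripper_width"],s["wrist_force"],s["wrist_torque"])
im=vision.grab_frame("top"); a=im[:,:,::-1]; cv2.imwrite(f"pics/t{n}.png",a)
c=cv2.resize(a[130:310,90:310],None,fx=3.3,fy=3.3,interpolation=cv2.INTER_CUBIC);cv2.imwrite(f"pics/t{n}c.png",c)
E
python3 look.py 5
```

```text
[449.55995488 -26.72643092  14.57102144] [-2.11628525e+00 -2.32165762e+00  1.47875844e-04] 6.85 0.6401901955378575 [-0.69969203 -1.09101869 -1.33849024] [-0.01300513 -0.02981715 -0.00415484]
```

View pics/t5c.png

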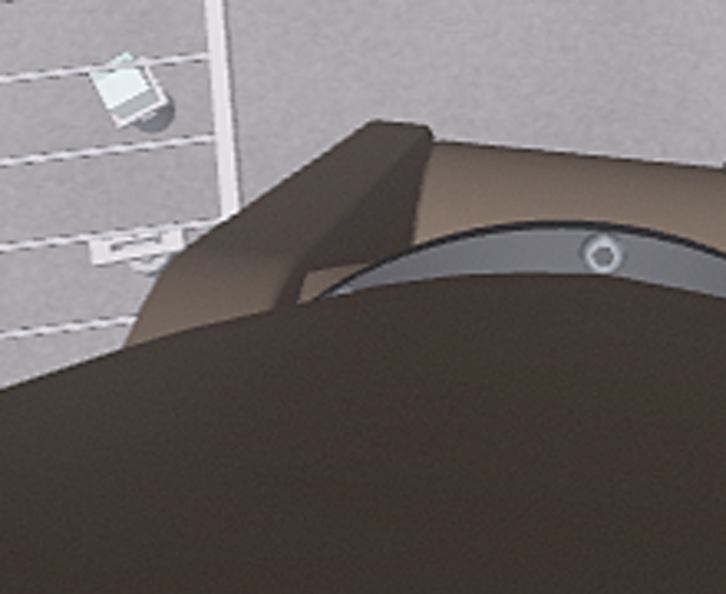

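The arm now hides the lens in the top view. I'll let it settle and use the wrist camera.

>>> {"api": "jog_arm", "payload": {
  "motion": [
    [[0, 0, 0], [0, 0, 0], 0.64]
  ]
}}

```text
clock: 7.0
tcp_pos: [449.7, -27.6, 14.6]
ee_rot: [-2.116, -2.322, 0.0]
wrist_force: [-1.0, 0.9, -2.3]
gripper_width: 0.639
```

Run:
```python
from h import *
s=sensors.observe(); print(s["tcp_pos"],s["joint_pos"],s["gripper_width"])
im=vision.grab_frame("wrist"); cv2.imwrite("pics/w6.png",im[:,:,::-1]); 
im=vision.grab_frame("side"); cv2.imwrite("pics/s6.png",im[:,:,::-1]);
```

```text
[449.71497964 -27.58073903  14.56596901] [-1.28557003e-01  5.83866614e-01  2.21087934e+00  1.38704478e-05
  3.46992202e-01 -2.21089228e-01] 0.6390567017333328
```

View pics/w6.png

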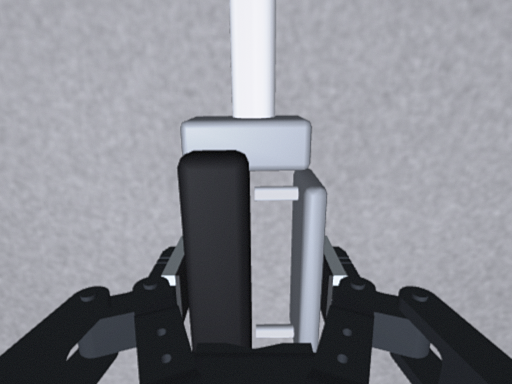

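View pics/s6.png

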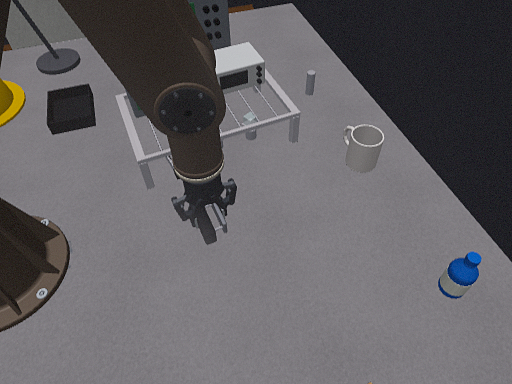

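I had summed only 135 mm of the 148 in those rows, so 13 mm remain. I'll finish the approach, then squeeze.

>>> {"api": "jog_arm", "payload": {
  "motion": [
    [[7, 0, 0], [0, 0, 0], 0.64],
    [[7, 0, 0], [0, 0, 0], 0.64],
    [[0, 0, 0], [0, 0, 0], 0.64]
  ]
}}

```text
clock: 7.4
tcp_pos: [448.4, -13.5, 14.6]
ee_rot: [-2.117, -2.321, 0.0]
wrist_force: [0.1, 1.0, -1.4]
gripper_width: 0.642
```

>>> {"api": "jog_arm", "payload": {
  "motion": [
    [[0, 0, 0], [0, 0, 0], 0.61],
    [[0, 0, 0], [0, 0, 0], 0.58],
    [[0, 0, 0], [0, 0, 0], 0.56],
    [[0, 0, 0], [0, 0, 0], 0.54],
    [[0, 0, 0], [0, 0, 0], 0.5]
  ],
  "grip_force": 25
}}

```text
clock: 7.9
tcp_pos: [446.2, -14.2, 14.9]
ee_rot: [-2.115, -2.319, 0.004]
wrist_force: [-12.5, -1.4, 24.1]
gripper_width: 0.551
```

>>> {"api": "jog_arm", "payload": {
  "motion": [
    [[0, 0, 0], [0, 0, 0], 0.45],
    [[0, 0, 0], [0, 0, 0], 0.45],
    [[0, 0, 0], [0, 0, 0], 0.45],
    [[0, 0, 0], [0, 0, 0], 0.45]
  ],
  "grip_force": 25
}}

```text
clock: 8.3
tcp_pos: [446.2, -14.2, 14.9]
ee_rot: [-2.115, -2.319, 0.004]
wrist_force: [-11.8, -1.7, 24.4]
gripper_width: 0.547
```

The opening settled at 0.547, or 46.5 mm. That fits jaws closed on the 30 mm post (47 mm expected; the empty stop would be 41). I'll relieve the downward load and look.

>>> {"api": "jog_arm", "payload": {
  "motion": [
    [[0, 0, -2], [0, 0, 0], 0.45],
    [[0, 0, -1.5], [0, 0, 0], 0.45],
    [[0, 0, 0], [0, 0, 0], 0.45]
  ]
}}

```text
clock: 8.6
tcp_pos: [448.8, -14.2, 18.2]
ee_rot: [2.117, 2.32, 0.0]
wrist_force: [-0.2, -1.2, -2.7]
gripper_width: 0.545
```

Run:
```python
from h import *
s=sensors.observe(); print(s["tcp_pos"],s["ee_rot"],s["gripper_width"],s["wrist_force"],s["wrist_torque"])
im=vision.grab_frame("wrist"); cv2.imwrite("pics/w7.png",im[:,:,::-1]);
```

```text
[448.79222851 -14.2343385   18.18219318] [2.11736341e+00 2.32031501e+00 4.47992000e-04] 0.5454255545356932 [-0.22152337 -1.1580361  -2.69748715] [-0.37752449  0.03704271  0.13201673]
```

View pics/w7.png

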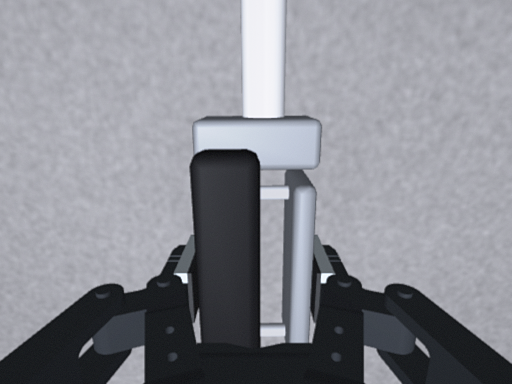

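The jaws hold and the load is relieved. I'll lower 1 mm so the tool rests on its feet, then draw straight back. The first part is a short pull, to check the lens follows.

>>> {"api": "jog_arm", "payload": {
  "motion": [
    [[0, 0, 1], [0, 0, 0], 0.45],
    [[-4, 0, 0], [0, 0, 0], 0.45],
    [[-8, 0, 0], [0, 0, 0], 0.45],
    [[-10, 0, 0], [0, 0, 0], 0.45],
    [[-10, 0, 0], [0, 0, 0], 0.45]
  ]
}}

```text
clock: 9.15
tcp_pos: [451.6, -47.0, 17.1]
ee_rot: [2.118, 2.32, 0.0]
wrist_force: [0.1, 0.0, -2.3]
gripper_width: 0.54
```

>>> {"api": "jog_arm", "payload": {
  "motion": [
    [[-10, 0, 0], [0, 0, 0], 0.45],
    [[-10, 0, 0], [0, 0, 0], 0.45],
    [[-10, 0, 0], [0, 0, 0], 0.45],
    [[-10, 0, 0], [0, 0, 0], 0.45],
    [[-8, 0, 0], [0, 0, 0], 0.45]
  ]
}}

```text
clock: 9.65
tcp_pos: [455.9, -94.8, 17.1]
ee_rot: [2.118, 2.32, -0.0]
wrist_force: [-0.5, 1.9, -3.4]
gripper_width: 0.546
```

```bash
python3 look.py 8
```

```text
[455.88348498 -94.75810878  17.05887192] [ 2.11799494e+00  2.32025603e+00 -7.56126816e-06] 9.65 0.5455850065678821 [-0.45759162  1.93638326 -3.36509585] [ 0.19679561 -0.0035526   0.02123109]
```

View pics/t8c.png

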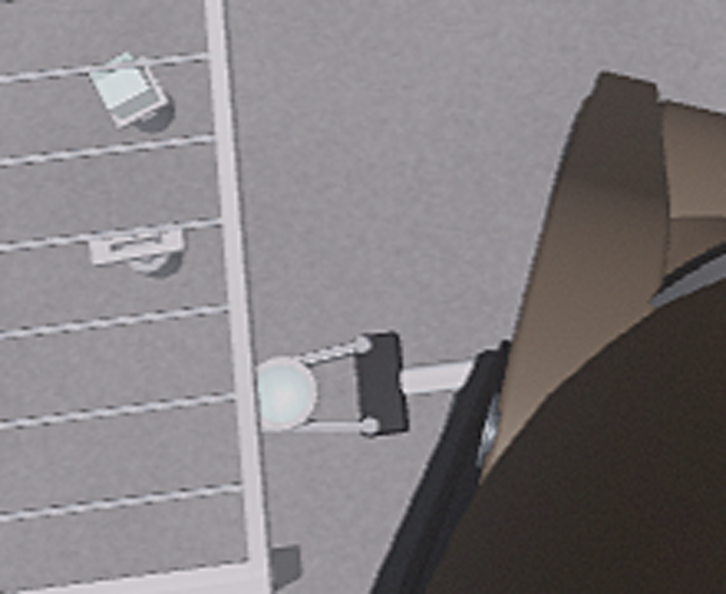

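The lens ring at crop (283,393) is between the jaws, upright and following. The cube and slit plate haven't moved.

```bash
cat > meas.py <<'E'
from h import *
import sys
np.set_printoptions(precision=1,suppress=True)
t=cam("top")
f=lambda x,y,z:onz(t,x/3.3+90,y/3.3+130,z)[:2]
a=np.array([326.3,128.3]);b=np.array([739.4,166.5]);e=(b-a)/np.linalg.norm(b-a);n=np.array([-e[1],e[0]])
for p in ((229,50),(236,135),(256,400),(262,500)): print('edge pick',n@(f(*p,102)-a))
L=f(float(sys.argv[1]),float(sys.argv[2]),52);print(L,'in front of edge',-n@(L-a))
E
python3 meas.py 283 393
```

```text
edge pick -1.417781939530861
edge pick -1.6975595069447145
edge pick -1.519260306559108
edge pick -0.615286721385342
[436.3 130.9] in front of edge 7.5610032812342824
```

>>> {"api": "jog_arm", "payload": {
  "motion": [
    [[-8, 0, 0], [0, 0, 0], 0.45],
    [[-12, 0, 0], [0, 0, 0], 0.45],
    [[-13, 0, 0], [0, 0, 0], 0.45],
    [[-12, 0, 0], [0, 0, 0], 0.45],
    [[-8, 0, 0], [0, 0, 0], 0.45]
  ]
}}

```text
clock: 10.2
tcp_pos: [460.9, -148.0, 17.1]
ee_rot: [2.118, 2.32, 0.0]
wrist_force: [0.4, 1.0, -1.5]
gripper_width: 0.545
```

>>> {"api": "jog_arm", "payload": {
  "motion": [
    [[0, 0, 0], [0, 0, 0], 0.45],
    [[0, 0, 0], [0, 0, 0], 0.45]
  ]
}}

```text
clock: 10.4
tcp_pos: [460.7, -146.9, 17.1]
ee_rot: [2.118, 2.32, 0.0]
wrist_force: [0.4, -0.9, -2.7]
gripper_width: 0.54
```

```bash
python3 look.py 9
python3 - <<'E'
from h import *
im=vision.grab_frame("side"); cv2.imwrite("pics/s9.png",im[:,:,::-1]);
E
```

```text
[ 460.68678154 -146.85209      17.07059094] [2.11838116e+00 2.31965610e+00 1.26938432e-04] 10.4 0.5398617959955428 [ 0.36206284 -0.863803   -2.72860944] [-0.22112261 -0.09627552 -0.08299079]
```

View pics/t9c.png

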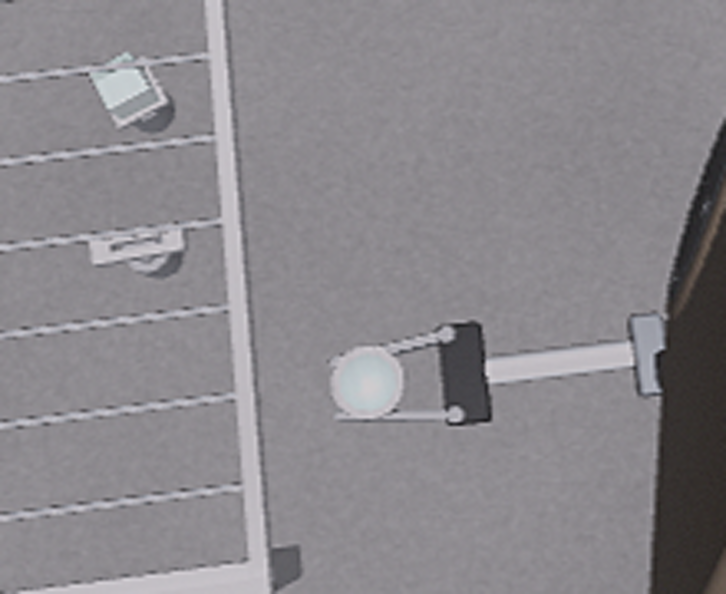

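View pics/s9.png

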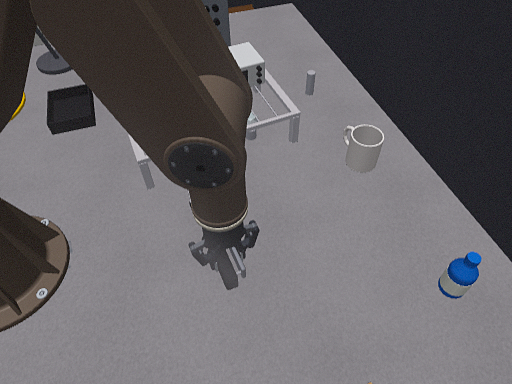

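```bash
python3 meas.py 367 382.5
```

```text
edge pick -1.417781939530861
edge pick -1.6975595069447145
edge pick -1.519260306559108
edge pick -0.615286721385342
[441.1  80.8] in front of edge 57.875285087464796
```

The lens ring at (367,382.5) is about 57 mm in front of the edge. I'll pull 3 mm more, then let go gently, lowering slightly as the pads swing back.

>>> {"api": "jog_arm", "payload": {
  "motion": [
    [[-3, 0, 0], [0, 0, 0], 0.45],
    [[0, 0, 0], [0, 0, 0], 0.45],
    [[0, 0, 0.5], [0, 0, 0], 0.57],
    [[0, 0, 0.5], [0, 0, 0], 0.6],
    [[0, 0, 1], [0, 0, 0], 0.64]
  ]
}}

```text
clock: 11.0
tcp_pos: [461.0, -149.5, 15.1]
ee_rot: [2.117, 2.321, 0.0]
wrist_force: [-1.2, -1.1, -1.1]
gripper_width: 0.641
```

>>> {"api": "jog_arm", "payload": {
  "motion": [
    [[0, 0, 0], [0, 0, 0], 0.67],
    [[0, 0, 0], [0, 0, 0], 0.75],
    [[0, 0, 0], [0, 0, 0], 0.9],
    [[0, 0, 0], [0, 0, 0], 1],
    [[0, 0, 0], [0, 0, 0], 1]
  ]
}}

```text
clock: 11.5
tcp_pos: [460.9, -149.6, 15.1]
ee_rot: [2.118, 2.321, 0.0]
wrist_force: [0.6, 1.2, 0.3]
gripper_width: 1.003
```

```bash
python3 look.py 10;  python3 - <<'E'
from h import *
im=vision.grab_frame("wrist"); cv2.imwrite("pics/w10.png",im[:,:,::-1]);
E
```

```text
[ 460.94184873 -149.590891     15.11150763] [2.11759549e+00 2.32055737e+00 2.69436926e-05] 11.5 1.0033215142514587 [0.60194043 1.20837963 0.30342831] [-0.02748942  0.03636122 -0.00219107]
```

View pics/t10c.png

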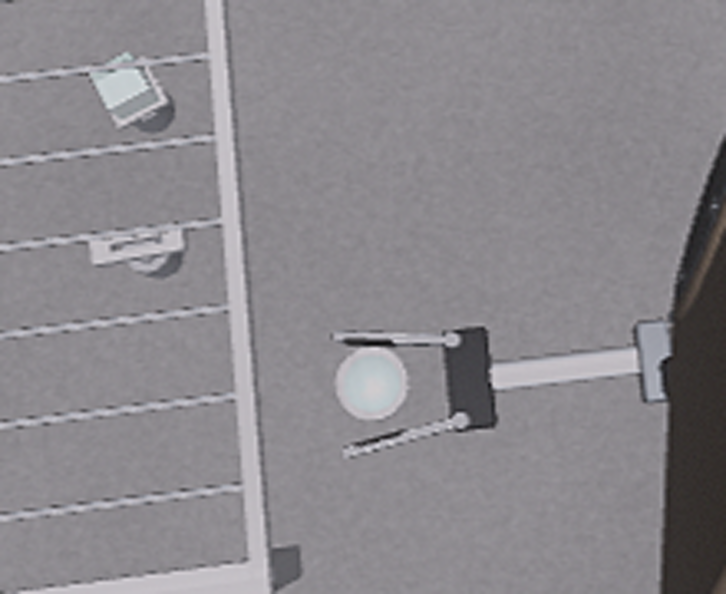

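View pics/w10.png

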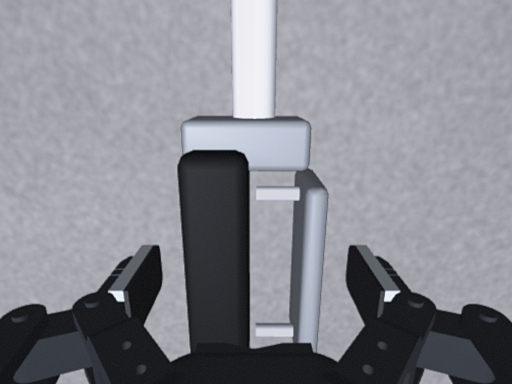

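The jaws are open with the lens standing free between them, and the fingers are clear of the grip. I'll rise straight up and check with both cameras.

>>> {"api": "jog_arm", "payload": {
  "motion": [
    [[0, 0, -15], [0, 0, 0], 1],
    [[0, 0, -30], [0, 0, 0], 1],
    [[0, 0, -40], [0, 0, 0], 1],
    [[0, 0, -40], [0, 0, 0], 1],
    [[0, 0, -40], [0, 0, 0], 1]
  ]
}}

```text
clock: 12.1
tcp_pos: [460.5, -149.4, 181.7]
ee_rot: [-2.117, -2.32, 0.0]
wrist_force: [0.8, -1.3, -0.4]
gripper_width: 0.996
```

>>> {"api": "jog_arm", "payload": {
  "motion": [
    [[-40, 0, 0], [0, 0, 0], 1],
    [[-40, 0, 0], [0, 0, 0], 1],
    [[-40, 0, 0], [0, 0, 0], 1],
    [[-30, 0, 0], [0, 0, 0], 1],
    [[0, 0, 0], [0, 0, 0], 1]
  ]
}}

```text
clock: 12.6
tcp_pos: [475.0, -302.5, 180.1]
ee_rot: [2.119, 2.317, -0.0]
wrist_force: [0.2, 0.3, -1.0]
gripper_width: 1.001
```

```bash
python3 look.py 11;  python3 - <<'E'
from h import *
im=vision.grab_frame("side"); cv2.imwrite("pics/s11.png",im[:,:,::-1]);
a=im[:,:,::-1];cv2.imwrite("pics/s11c.png",cv2.resize(a[70:290,110:310],None,fx=2.7,fy=2.7,interpolation=cv2.INTER_CUBIC))
E
python3 meas.py 371.5 383
```

```text
[ 475.00610956 -302.471282    180.06525434] [ 2.11927833e+00  2.31681630e+00 -4.12845063e-04] 12.6 1.0005585973071713 [ 0.24704134  0.27797478 -1.04738407] [-0.04138989  0.00583152 -0.00467877]
edge pick -1.417781939530861
edge pick -1.6975595069447145
edge pick -1.519260306559108
edge pick -0.615286721385342
[440.7  78.1] in front of edge 60.51907246881031
```

View pics/t11c.png

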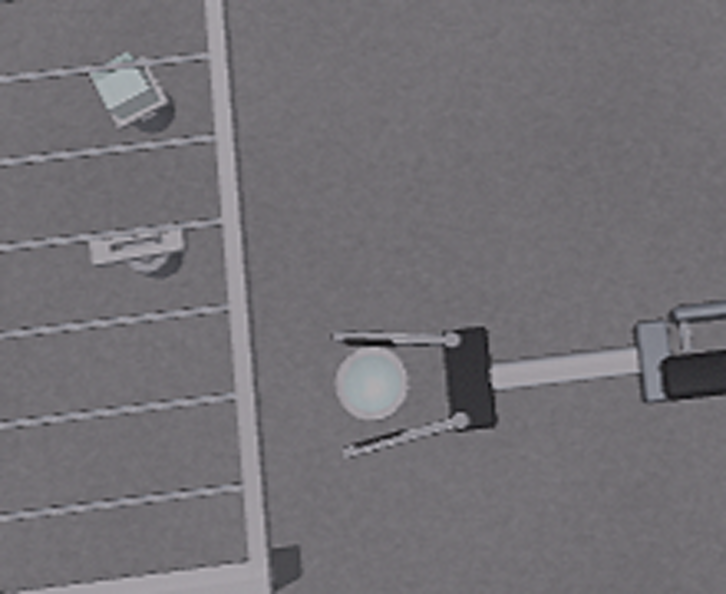

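View pics/s11c.png

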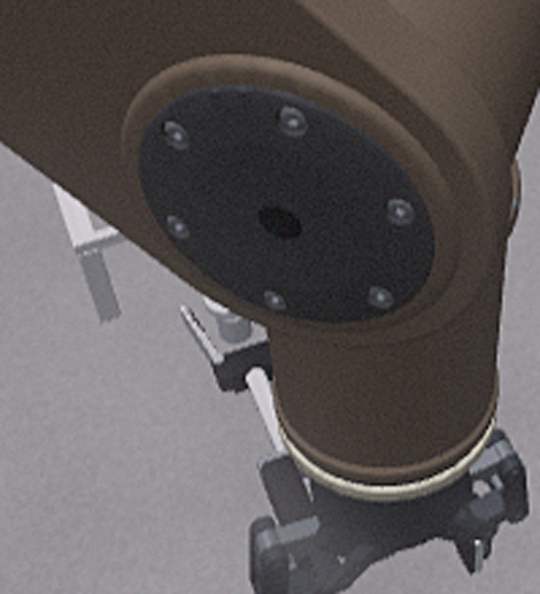

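The lens stands upright 59–60 mm in front of the edge, and the jaws are open with the reacher lying flat. The cube and slit plate are at the same pixels as before, and the gripper is clear. Handing in.

```bash
python3 -c "
from cell import job
print(job.job_done())"
```

```text
the job is handed in; nothing more can be done
None
```

The lens is out and standing upright, and I handed the job in at about 12.7 s of the 43 s allowed. I slid the reacher by its grip to the shelf and put its open jaws around the lens post. At a 25 N squeeze the opening stopped at 46.5 mm, which fits jaws closed on the 30 mm post. I kept squeezing, drew the lens straight out, let go and moved the arm clear.

What the last checks showed:
- **Lens:** the top view puts the post about 60 mm in front of the shelf's front edge. Depending on where the edge is picked, it reads 59 to 60.5 mm.
- **Reacher:** its jaws are open and clear of the lens all round, and it lies on the bench.
- **Cube and slit plate:** both are at the same pixels as before.
- **Gripper:** it never came near the lens, and the largest wrist force in my readings was about 27 N, during the squeeze.

Two things disagreed or could not be confirmed:
- **Camera offset:** the top and wrist cameras differed by about 5 mm on where the reacher was. I aligned the jaws to the lens within the top camera alone, so this had little effect.
- **Blocked views:** the arm hid the lens from the top camera at the moment of squeezing, so I judged that grip from the opening and confirmed it during the pull. In the last side view it partly hid the lens, so the final position rests on the top camera alone.

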